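# Close the draught shield and start the balance's two-key calibration

### The job

On the perfume bench, push the balance's sliding draught-shield lid fully shut by its upright tab. Then press the two round keys fully down together, one fingertip on each, hold them down for at least two seconds and let go, without pressing the oblong key between them and without pressing any key before the lid is shut. Only push and press; leave the glassware and bottles standing where they are.

Things in the scene. Friction and masses are not known exactly. Their poses are not given: they have to be found in the camera images.
- balance: white balance, 250 mm deep (its x), 200 mm wide (its y), deck 55 mm high, fixed. Origin: centre of its underside; z up, x from its keys to its shield, y left. Keys in a row along y at x = -95 mm (round +32, oblong 0, round -32). Display bar 6 mm high at x = -62 to -38. Low glass shield x = -30 to 115, y = -80 to 80, 95 mm above the bench.
- key_left_top (a point): round aluminium key, 24 mm diameter, the left of the two round keys (balance's +y side). The point is the centre of its flat top face, 65 mm above the bench when up. Moves straight down with the key.
- key_right_top (a point): round aluminium key, 24 mm diameter, the right of the two round keys (balance's -y side). The point is the centre of its flat top face, 65 mm above the bench when up. Moves straight down with the key.
- key_left (a joint): travel of the left round key in m: 0 up, 0.006 fully down. Spring return: 1.5 N to start, 4 N fully down, each key. Counts as down beyond 0.004.
- key_right (a joint): travel of the right round key, as key_left.
- tare (a joint): travel of the oblong key (22 mm along the balance's y, 14 mm along x, same height and spring as the round keys): 0 up, 0.006 down. To be left alone.
- lid (a joint): opening of the sliding lid in m: 0 fully shut, up to 0.08 open. Opens along the balance's +y, shuts along -y against a hard stop at 0. Friction about 1.2 N; stays where it is left.
- lid_tab (a point): centre of the top edge of the upright black tab on the lid: 44 mm along the balance's x, 10 mm thick along its y, 25 mm high above the lid's top (lid top 103 mm, tab top 128 mm above the bench). Moves with the lid; at balance x = 42.5 mm, y = lid opening. The lid is a frame 156 by 165 mm with a clear pane.
- bottle: amber glass bottle with black cap, 46 mm diameter, 100 mm tall, loose; origin centre of underside. Bystander beside the balance.
- beaker: small glass beaker, 54 mm diameter, 60 mm tall, loose; origin centre of underside. Bystander beside the balance.
- cylinder: graduated measuring cylinder, foot 60 mm diameter, tube 29 mm, 165 mm tall, loose; origin centre of underside. Bystander behind the balance.
- jar: amber jar with metal lid, 50 mm diameter, 60 mm tall, loose; origin centre of underside. Bystander behind the balance.

How it is judged:
On the way, in this order (a step that is already met when the one before it is completed fails the run):
1. the lid is pushed fully shut (within 4 mm) (value of joint lid below 0.004 m), for 0.2 s.
2. both round keys are held down together by the fingers for two seconds, lid shut (value of joint each of key_left, key_right above 0.004 m and value of joint lid below 0.004 m and contact force between the fingers and key_left above 0.5 N and contact force between the fingers and key_right above 0.5 N), for 2 s.
At the end, for the whole second after the job is handed in: The lid is shut to within 4 mm, all three keys are up again (under 1 mm), and each loose thing is within 15 mm of where it stood (value of joint lid below 0.004 m and value of joint each of key_left, key_right, tare below 0.001 m and distance of each of bottle, beaker, cylinder, jar from where it was at the start of the episode below 0.015 m); the robot touches nothing.
It fails at once if the oblong key is pressed (value of joint tare above 0.003 m).
It fails at once if one round key is pressed down while the other is up ((value of joint key_left above 0.004 m and value of joint key_right below 0.001 m) or (value of joint key_right above 0.004 m and value of joint key_left below 0.001 m)).
It fails at once if a round key is pressed while the lid is open (value of joint lid above 0.008 m and value of joint any of key_left, key_right above 0.004 m).
It fails at once if a bystander is moved, lifted or tipped (distance of any of bottle, beaker, cylinder, jar from where it was at the start of the episode above 0.015 m or angle between any of bottle, beaker, cylinder, jar's own z axis and vertical above 0.3 rad).
It also fails if it takes over 48 s, if anything falls off the work surface, if the arm or the gripper's body presses on something with over 40 N, if the wrist force passes 120 N, or if a joint passes its speed limit or range.

### The arm

A 7-joint arm with a two-finger parallel gripper is mounted at the origin on the work surface. World frame = base frame: x ahead of the robot, y to its left, z up, the work surface at z = 0. Lengths are in m, angles in rad, forces in N, time in s.
With the tool pointing down it reaches from about 0.425 to 0.875 m from the base axis. Payload 4.7 kg.
Tool frame: the origin (TCP) lies between the finger pads; the fingertips stand 11 mm ahead of it and the grasp point (between the pads) lies 8 mm behind it (ctrl.tip_reach is the distance from the TCP to the fingertips, in m); z points along the fingers, y is the direction in which the jaws open and shut (so a half turn about z gives the same grasp; the last joint's range is limited). The gripper opens to 87 mm and grips with 3 to 60 N. Pads are 19 mm wide; open, the fingers measure 117 mm over their backs; the gripper's body (75 mm by 190 mm) begins 51 mm behind the grasp point.
Start: joints at [-1.311, 0.321, -0.07, 1.45, 0.023, 1.371, -0.057], TCP at [0.158, 0.63, 0.234] pointing down, gripper open.
Joint ranges: [-2.86, 2.86], [-0.3, 2.09], [-1.38, 1.24], [0.06, 2.45], [-1.56, 4.7], [0.09, 2.05], [-2.69, 2.69]. Speed limits (rad/s): [2.57, 2.57, 3.14, 3.14, 3.14, 3.14, 3.14].

### API

Orientations are given as a rotation vector (axis times angle).
In Python, from bench import ctrl gives the robot as it stands. The module is installed in compiled form; this text tells all that it offers.
- The arm moves only by the tool move_arm, never from a script. Its argument "rows" is a list of rows, each an object with "xyz": the shift along the tool's x, y, z in cm, a list of three; "twist": the turn, a rotation vector about the tool's x, y, z in rad, a list of three; "grip": the closure, from 0 (fully open) to 1 (shut). A call has 1 to 5 rows; each row is the pose to reach, as a shift and turn from the pose commanded when the call began, along the tool's axes at that moment; what a row does not reach only later rows make up. A row lasts 1/10 s, in which the tool goes at most 50 mm and 8.59 degrees, less where a joint would pass 70% of its speed; a pose out of reach is approached as far as the arm can. A call with a gripper value outside its range is refused whole. The fingers move at their own pace and stop on an object; "force" is the grip in N (left out, the last holds). Time passes only in rows, so rows that repeat a pose let the fingers close. It gives the time, the measured TCP pose, the force and the opening at its end, in the units of the state.
- ctrl.get_state(): the state, without advancing time (a new reading comes with each control period).
- ctrl.get_image(name): name is "scene" or "top" or "wrist"; returns (picture, depth): 400x640x3 uint8, blue, green, red; 400x640 float32, m along the optical axis (not along the pixel's ray), 0 where there is no reading.
- ctrl.camera_info(name): a dict with "mtx" (3x3 intrinsics, pixels), "world_from_camera" (4x4, takes a point from camera to world coordinates). Camera axes: x right, y down, z forward; pixel columns grow to the right and rows downward; lengths in m; the calibration is good to about 2 mm. A picture is of the moment at which its call begins: read the wrist's pose just before it. camera_info takes no time and is no camera call; for the wrist camera it gives the pose at the moment of the call.
- ctrl.close_job(): hands the job in, once; it reports no verdict.
The state is a dict: "time": time; "joint_positions": joint angles; "qd": joint speeds; "joint_torque": joint torques, N m; "position": TCP position; "tool_rot": TCP orientation; "ft_force": force on the tool from outside, world axes, zero at the start; "torque": the same for the moment, N m; "grip_width": opening from 0.0 (shut) to 1.0 (fully open).
Only numpy, scipy, OpenCV 4.12 (cv2) and the standard library are available. Lean on these libraries where they do the work, as an engineer would, in place of code of your own. Each camera call takes 0.05 s, during which the arm holds its last target. There are 200 camera calls.

## Working session

There is one attempt and no reset: what is moved stays moved. The work goes in short steps, Python scripts to look and compute and a tool call to move; the robot and the scene stay as the last step left them, time stands still between calls to the robot, and variables do not carry over. Pictures are saved under pics/ and viewed, about 8 in all and at most 12, crops included, and the job is handed in when it is done.

Besides the shell and the picture viewer there is one more tool, called after "Request:" as name([rows], argument=value, ...), one row to a line, values as JSON. move_arm: Moves the arm, as the interface text tells. Its arguments: {"type":"object","properties":{"rows":{"type":"array"},"force":{"type":"number"}},"required":["rows"]}

```bash
mkdir -p pics; cat > h.py <<'E'
import numpy as np, cv2
from bench import ctrl
from scipy.spatial.transform import Rotation as R
def grab(n,f):
    im,d=ctrl.get_image(n); ci=ctrl.camera_info(n)
    cv2.imwrite(f'pics/{f}.png',im); np.savez(f'{f}.npz',im=im,d=d,K=ci['mtx'],T=ci['world_from_camera'])
    return im,d
def pt(f,u,v,z=None):
    a=np.load(f+'.npz'); K,T=a['K'],a['T']; r=np.linalg.solve(K,[u,v,1.])
    if z is None: p=r*np.median(a['d'][v-1:v+2,u-1:u+2]); return T[:3,:3]@p+T[:3,3]
    w=T[:3,:3]@r; return T[:3,3]+w*(z-T[2,3])/w[2]
def st():
    s=ctrl.get_state(); print({k:np.round(s[k],4).tolist() for k in ('time','position','tool_rot','ft_force','grip_width','joint_positions')}); return s
E
python3 - <<'E'
from h import *
s=st(); print(R.from_rotvec(s['tool_rot']).as_matrix().round(3), ctrl.tip_reach)
grab('top','top1'); grab('scene','sc1')
E
```

```text
{'time': 0.0, 'position': [0.1581, 0.63, 0.2325], 'tool_rot': [-0.385, -3.1178, 0.0029], 'ft_force': [0.1623, -1.0098, 0.0248], 'grip_width': 0.9974, 'joint_positions': [-1.3109, 0.3218, -0.0701, 1.4517, 0.0226, 1.3708, -0.0569]}
[[-0.97   0.243 -0.   ]
 [ 0.243  0.97  -0.002]
 [-0.    -0.002 -1.   ]] 0.011
```

View pics/top1.png

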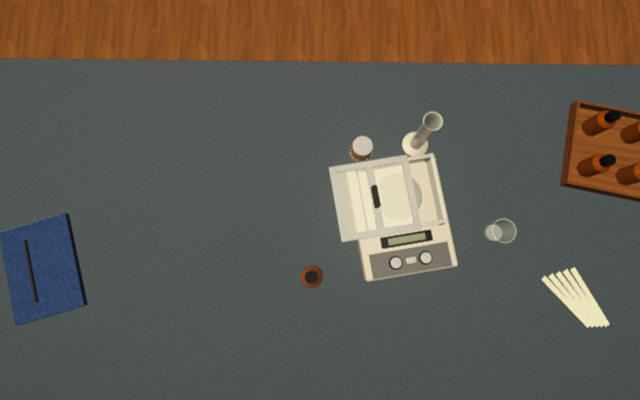

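View pics/sc1.png

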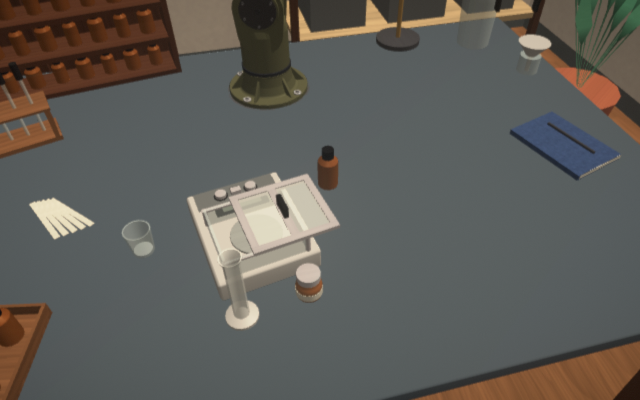

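The top view shows the balance with its keys near (396,263), (411,260) and (426,258), the tab near (376,196), the bottle at (311,276), the beaker at (500,231), the jar at (361,148) and the cylinder foot at (415,145). I'll enlarge the crop to get better pixel positions.

```bash
python3 - <<'E'
from h import *
im=cv2.imread('pics/top1.png')[125:290,295:475]
cv2.imwrite('pics/crop1.png',cv2.resize(im,None,fx=3.6,fy=3.6,interpolation=cv2.INTER_CUBIC)[:600])
for n,u,v,z in [('kl',396,263,.065),('kr',426,258,.065),('tare',411,260,.065),('tab',376,196,.128),('bottle',311,277,.1),('beaker',503,231,.06),('jar',362,146,.06),('cyl',432,121,.165),('cylfoot',415,145,.005)]:
    print(n,pt('top1',u,v,z).round(4),pt('top1',u,v).round(4))
a=np.load('top1.npz');print(a['T'].round(3),a['K'])
E
```

```text
kl [ 0.4671 -0.111   0.065 ] [ 0.4671 -0.111   0.0651]
kr [ 0.4781 -0.1739  0.065 ] [ 0.4781 -0.1739  0.0651]
tare [ 0.4736 -0.1425  0.065 ] [ 0.4736 -0.1423  0.0659]
tab [ 0.5979 -0.0626  0.128 ] [ 0.5979 -0.0626  0.128 ]
bottle [0.4377 0.0647 0.1   ] [0.4377 0.0647 0.1008]
beaker [ 0.5366 -0.3402  0.06  ] [ 0.5407 -0.3616  0.0102]
jar [ 0.7195 -0.0414  0.06  ] [ 0.7198 -0.0415  0.0593]
cyl [ 0.7411 -0.1683  0.165 ] [ 0.751  -0.1757  0.1371]
cylfoot [ 0.7392 -0.1698  0.005 ] [ 0.7286 -0.1617  0.0412]
[[ 0.01  -0.988  0.152  0.465]
 [-1.    -0.011 -0.001  0.041]
 [ 0.003 -0.152 -0.988  0.945]
 [ 0.     0.     0.     1.   ]] [[417.52203129   0.         324.53103864]
 [  0.         417.52203129 199.29220753]
 [  0.           0.           1.        ]]
```

View pics/crop1.png

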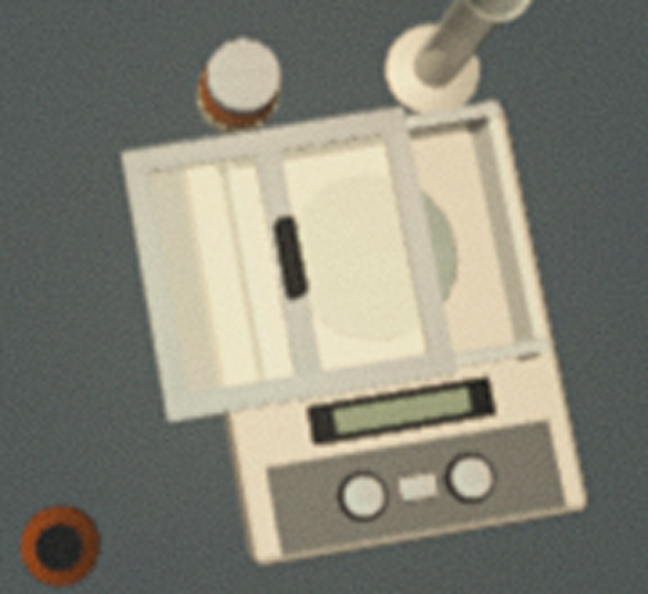

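The crop gives the left key at (395.8,262.8), the right key at (425.8,257.8) and the tab at (375.6,196.4). From these I get a balance yaw of about 0.17 rad and a lid opening of about 57 mm, and the tab lands on its expected line and height.

```bash
cat >> h.py <<'E'
def fit():
    L=pt('top1',395.8,262.8,.065);Rr=pt('top1',425.8,257.8,.065);t=pt('top1',375.6,196.4,.128)
    y=(L-Rr)/np.linalg.norm(L-Rr); x=np.array([y[1],-y[0],0]); m=(L+Rr)/2
    return m,x,y,t,np.linalg.norm(L-Rr)
def rel(target,yaw):  # shift & twist in tool axes; tool y along balance y, pointing down
    s=ctrl.get_state(); A=R.from_rotvec(s['tool_rot'])
    B=R.from_matrix(np.array([[np.sin(-yaw)*0-np.cos(yaw),-np.sin(yaw),0],[-np.sin(yaw),np.cos(yaw),0],[0,0,-1]]).astype(float))
    print('cm',(A.inv().apply(np.array(target)-s['position'])*100).round(2),'tw',(A.inv()*B).as_rotvec().round(3))
E
python3 - <<'E'
from h import *
m,x,y,t,d=fit(); yaw=np.arctan2(x[1],x[0])
print(m,x,y,t,'sep',d,'open',(t-m)@y,'xoff',(t-m)@x,'yaw',yaw)
p=t+0.037*y; print(p)
rel([p[0],p[1],.2325],yaw)
E
```

```text
[ 0.47301564 -0.1420535   0.065     ] [0.98509753 0.17199667 0.        ] [-0.17199667  0.98509753  0.        ] [ 0.5971098  -0.06175466  0.128     ] sep 0.06382240971801043 open 0.057758403280277634 xoff 0.13605598261711574 yaw 0.17285619162151877
[ 0.59074593 -0.02530605  0.128     ]
cm [-57.91 -53.03   0.1 ] tw [-0.002 -0.    -0.419]
```

Request:
move_arm([
  {"xyz": [-3.7,-3.4,0],"twist": [0,0,-0.085],"grip": 1},
  {"xyz": [-7.4,-6.8,0],"twist": [0,0,-0.17],"grip": 1},
  {"xyz": [-11.1,-10.2,0],"twist": [0,0,-0.25],"grip": 1},
  {"xyz": [-14.8,-13.6,0],"twist": [0,0,-0.335],"grip": 1},
  {"xyz": [-18.5,-17,0],"twist": [0,0,-0.419],"grip": 1},
], force=20)

```text
time: 0.6
position: [0.2963, 0.4195, 0.2332]
tool_rot: [0.277, -3.129, 0.001]
ft_force: [0.2, 0.3, 0.3]
grip_width: 0.626
```

```bash
python3 - <<'E'
from h import *
st(); rel([.5907,-.0253,.2325],.173)
E
```

```text
{'time': 0.6, 'position': [0.2963, 0.4195, 0.2332], 'tool_rot': [0.2773, -3.1291, 0.0005], 'ft_force': [0.2366, 0.2635, 0.3326], 'grip_width': 0.6263, 'joint_positions': [-1.0331, 0.0328, 0.0262, 1.7865, -0.0009, 1.3227, 0.7408]}
cm [-21.16 -48.96   0.08] tw [-0.    -0.     0.004]
```

Request:
move_arm([
  {"xyz": [-1.9,-4.4,0],"twist": [0,0,0],"grip": 1},
  {"xyz": [-3.8,-8.8,0],"twist": [0,0,0],"grip": 1},
  {"xyz": [-5.7,-13.2,0],"twist": [0,0,0],"grip": 1},
  {"xyz": [-7.6,-17.6,0],"twist": [0,0,0],"grip": 1},
  {"xyz": [-9.5,-22,0],"twist": [0,0,0],"grip": 1},
])

```text
time: 1.1
position: [0.4276, 0.2193, 0.2334]
tool_rot: [0.272, -3.13, -0.0]
ft_force: [1.2, -0.1, 0.5]
grip_width: 0.172
```

Request:
move_arm([
  {"xyz": [-1.9,-4.4,0],"twist": [0,0,0],"grip": 1},
  {"xyz": [-3.8,-8.8,0],"twist": [0,0,0],"grip": 1},
  {"xyz": [-5.7,-13.2,0],"twist": [0,0,0],"grip": 1},
  {"xyz": [-7.6,-17.6,0],"twist": [0,0,0],"grip": 1},
  {"xyz": [-9.5,-22,0],"twist": [0,0,0],"grip": 1},
])

```text
time: 1.6
position: [0.5591, 0.0193, 0.2334]
tool_rot: [-0.272, 3.13, 0.0]
ft_force: [0.7, 0.2, -0.6]
grip_width: 0.004
```

```bash
python3 - <<'E'
from h import *
st(); grab('wrist','w1');st(); rel([.5907,-.0253,.2325],.173)
E
```

```text
{'time': 1.6, 'position': [0.5591, 0.0193, 0.2334], 'tool_rot': [-0.2723, 3.1297, 0.0005], 'ft_force': [0.7297, 0.1957, -0.5701], 'grip_width': 0.0042, 'joint_positions': [-0.5517, 0.1321, 0.5171, 1.698, -0.0674, 1.3291, 1.7221]}
{'time': 1.65, 'position': [0.5624, 0.0097, 0.2335], 'tool_rot': [-0.2566, 3.1279, -0.0109], 'ft_force': [3.5721, -6.64, 1.6282], 'grip_width': 0.0061, 'joint_positions': [-0.5458, 0.1366, 0.5264, 1.6941, -0.0636, 1.3261, 1.7263]}
cm [-2.22 -3.91  0.14] tw [-0.007  0.003 -0.009]
```

View pics/w1.png

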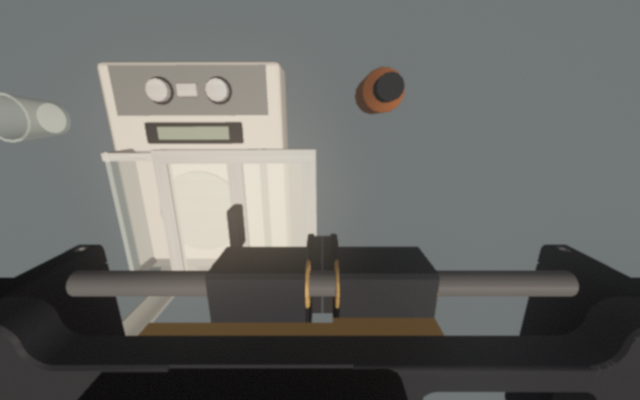

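The wrist view shows the closed fingertips at (322,240–300), the tab at (236,225) and the round keys at (158,90) and (217,89), which matches the top view. Next I move over the pre-push point.

Request:
move_arm([
  {"xyz": [-1.2,-2.0,0],"twist": [0,0,0],"grip": 1},
  {"xyz": [-2.2,-3.5,0],"twist": [0,0,0],"grip": 1},
  {"xyz": [-2.2,-3.5,0],"twist": [0,0,0],"grip": 1},
  {"xyz": [-2.2,-3.5,0],"twist": [0,0,0],"grip": 1},
])

```text
time: 2.05
position: [0.5857, -0.0093, 0.233]
tool_rot: [0.271, -3.128, -0.001]
ft_force: [0.3, 0.4, -0.0]
grip_width: 0.006
```

```bash
python3 - <<'E'
from h import *
grab('wrist','w2');st(); rel([.5907,-.0253,.122],.173)
im=cv2.imread('pics/w2.png')[0:300,0:420]
cv2.imwrite('pics/w2c.png',cv2.resize(im,None,fx=1.9,fy=1.9,interpolation=cv2.INTER_CUBIC))
E
```

```text
{'time': 2.1, 'position': [0.5856, -0.0086, 0.2332], 'tool_rot': [0.273, -3.1286, -0.0012], 'ft_force': [-0.2754, 0.1438, -0.7734], 'grip_width': 0.0034, 'joint_positions': [-0.5006, 0.1973, 0.5419, 1.6353, -0.1047, 1.3391, 1.8017]}
cm [-0.23 -1.74 11.11] tw [ 0.001 -0.001  0.001]
```

View pics/w2c.png

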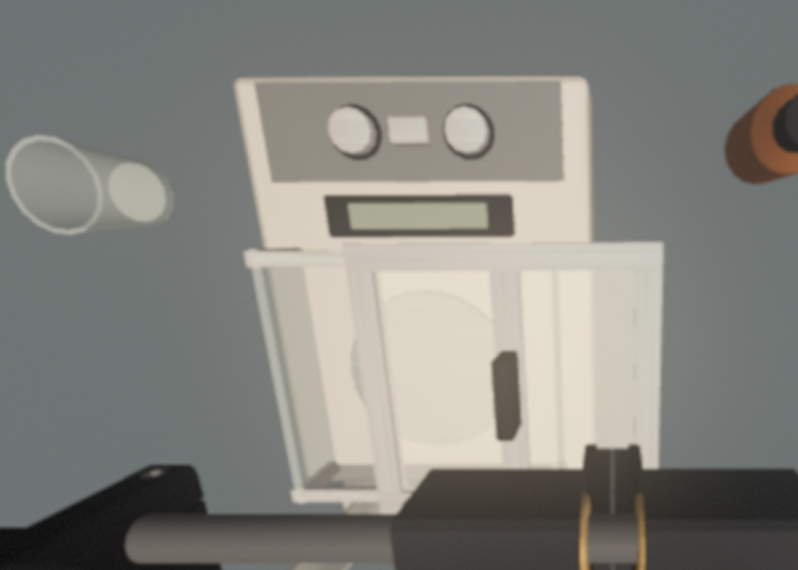

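In the enlarged wrist crop the right key is at about (186.3,68.4) and the left key at (245.8,68.4) in full-image pixels. The tab is left of the fingers with clear space between them.

```bash
python3 - <<'E'
from h import *
for u,v in[(186.3,68.4),(245.8,68.4)]: print(pt('w2',u,v,.065).round(4),pt('w2',int(round(u)),int(round(v))).round(4))
E
```

```text
[ 0.4808 -0.17    0.065 ] [ 0.4804 -0.1706  0.0646]
[ 0.47   -0.1089  0.065 ] [ 0.4695 -0.1087  0.0649]
```

Request:
move_arm([
  {"xyz": [-0.2,-1.4,4],"twist": [0,0,0],"grip": 1},
  {"xyz": [-0.2,-1.4,7],"twist": [0,0,0],"grip": 1},
  {"xyz": [-0.2,-1.4,9.5],"twist": [0,0,0],"grip": 1},
  {"xyz": [-0.2,-1.4,11.0],"twist": [0,0,0],"grip": 1},
  {"xyz": [-0.2,-1.4,11.0],"twist": [0,0,0],"grip": 1},
])

```text
time: 2.6
position: [0.5888, -0.0219, 0.1216]
tool_rot: [0.274, -3.125, -0.001]
ft_force: [-0.0, -0.3, -0.2]
grip_width: 0.006
```

```bash
python3 - <<'E'
from h import *
m,x,y,t,d=fit()
s=st(); p=np.array(s['position']); print('gap along y',(p-t)@y,'x',(p-t)@x)
E
```

```text
{'time': 2.6, 'position': [0.5888, -0.0219, 0.1216], 'tool_rot': [0.2739, -3.1255, -0.0009], 'ft_force': [-0.0465, -0.3058, -0.2186], 'grip_width': 0.0055, 'joint_positions': [-0.4605, 0.2994, 0.5347, 1.7573, -0.1666, 1.1343, 1.8718]}
gap along y 0.04072875316945784 x -0.0013202153851251221
```

Request:
move_arm([
  {"xyz": [0,-1.2,0],"twist": [0,0,0],"grip": 1},
  {"xyz": [0,-2.2,0],"twist": [0,0,0],"grip": 1},
  {"xyz": [0,-3.2,0],"twist": [0,0,0],"grip": 1},
  {"xyz": [0,-4.2,0],"twist": [0,0,0],"grip": 1},
  {"xyz": [0,-5.2,0],"twist": [0,0,0],"grip": 1},
])

```text
time: 3.1
position: [0.6003, -0.0751, 0.1243]
tool_rot: [-0.271, 3.128, 0.001]
ft_force: [0.3, 1.7, 0.2]
grip_width: 0.001
```

Request:
move_arm([
  {"xyz": [0,-0.6,0],"twist": [0,0,0],"grip": 1},
  {"xyz": [0,-1.2,0],"twist": [0,0,0],"grip": 1},
  {"xyz": [0,-1.6,0],"twist": [0,0,0],"grip": 1},
  {"xyz": [0,-2.0,0],"twist": [0,0,0],"grip": 1},
  {"xyz": [0,-2.0,0],"twist": [0,0,0],"grip": 1},
])

```text
time: 3.6
position: [0.603, -0.095, 0.1234]
tool_rot: [0.271, -3.13, 0.001]
ft_force: [-0.9, -0.4, 0.4]
grip_width: 0.005
```

```bash
python3 - <<'E'
from h import *
m,x,y,t,d=fit()
s=st(); p=np.array(s['position']); print('y beyond shut-line',(p-m)@y, 'F along y',np.array(s['ft_force'])@y)
E
```

```text
{'time': 3.6, 'position': [0.603, -0.095, 0.1234], 'tool_rot': [0.2707, -3.1296, 0.0011], 'ft_force': [-0.8966, -0.3552, 0.3805], 'grip_width': 0.0048, 'joint_positions': [-0.3517, 0.345, 0.5641, 1.7064, -0.1988, 1.1479, 2.0112]}
y beyond shut-line 0.024049356903562417 F along y -0.19566584894204295
```

Request:
move_arm([
  {"xyz": [0,-0.2,0],"twist": [0,0,0],"grip": 1},
  {"xyz": [0,-0.4,0],"twist": [0,0,0],"grip": 1},
  {"xyz": [0,-0.5,0],"twist": [0,0,0],"grip": 1},
  {"xyz": [0,-0.5,0],"twist": [0,0,0],"grip": 1},
  {"xyz": [0,-0.5,0],"twist": [0,0,0],"grip": 1},
])

```text
time: 4.1
position: [0.6039, -0.0991, 0.1235]
tool_rot: [0.272, -3.13, 0.0]
ft_force: [-0.8, 0.8, -0.3]
grip_width: 0.005
```

```bash
python3 - <<'E'
from h import *
m,x,y,t,d=fit()
s=st(); p=np.array(s['position']); print('y beyond shut-line',(p-m)@y, 'F along y',np.array(s['ft_force'])@y)
grab('wrist','w3'); grab('top','top2')
a=cv2.imread('pics/top2.png')[120:290,300:470]
cv2.imwrite('pics/c3.png',np.hstack([cv2.resize(a,(500,500),interpolation=cv2.INTER_CUBIC),cv2.resize(cv2.imread('pics/w3.png')[:,0:240],(300,500))]))
E
```

```text
{'time': 4.1, 'position': [0.6039, -0.0991, 0.1235], 'tool_rot': [0.2717, -3.1297, 0.0002], 'ft_force': [-0.7878, 0.7729, -0.2588], 'grip_width': 0.0045, 'joint_positions': [-0.3446, 0.3484, 0.5652, 1.7024, -0.2016, 1.1493, 2.0204]}
y beyond shut-line 0.019796151776345767 F along y 0.896845178845061
```

View pics/w3.png

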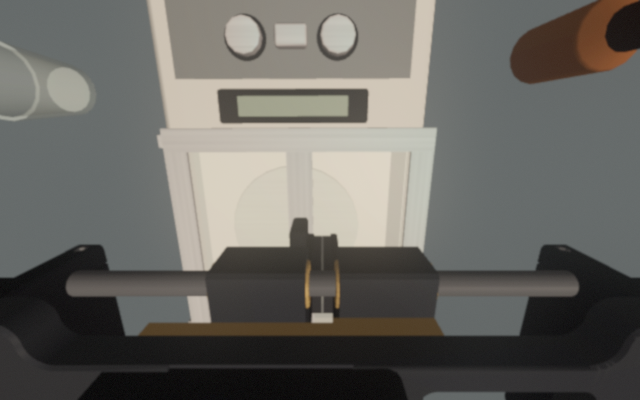

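The wrist view shows the fingers against the tab at (300,235) and the lid almost covering the shield (edges at 160 and 436). There is no stop force yet, so I keep pushing.

Request:
move_arm([
  {"xyz": [0,-0.2,0],"twist": [0,0,0],"grip": 1},
  {"xyz": [0,-0.4,0],"twist": [0,0,0],"grip": 1},
  {"xyz": [0,-0.6,0],"twist": [0,0,0],"grip": 1},
  {"xyz": [0,-0.7,0],"twist": [0,0,0],"grip": 1},
  {"xyz": [0,-0.7,0],"twist": [0,0,0],"grip": 1},
])

```text
time: 4.7
position: [0.6052, -0.106, 0.1235]
tool_rot: [-0.271, 3.13, 0.0]
ft_force: [-0.1, 1.2, -0.1]
grip_width: 0.009
```

```bash
python3 - <<'E'
from h import *
m,x,y,t,d=fit()
s=st(); p=np.array(s['position']); print('y beyond shut-line',(p-m)@y, 'F along y',np.array(s['ft_force'])@y)
E
```

```text
{'time': 4.7, 'position': [0.6052, -0.106, 0.1235], 'tool_rot': [-0.2715, 3.1298, 0.0002], 'ft_force': [-0.0517, 1.1849, -0.1101], 'grip_width': 0.0088, 'joint_positions': [-0.3335, 0.354, 0.5672, 1.6962, -0.2055, 1.1512, 2.0336]}
y beyond shut-line 0.012773135768540353 F along y 1.176172119423239
```

Request:
move_arm([
  {"xyz": [0,-0.2,0],"twist": [0,0,0],"grip": 1},
  {"xyz": [0,-0.4,0],"twist": [0,0,0],"grip": 1},
  {"xyz": [0,-0.5,0],"twist": [0,0,0],"grip": 1},
  {"xyz": [0,-0.5,0],"twist": [0,0,0],"grip": 1},
  {"xyz": [0,-0.5,0],"twist": [0,0,0],"grip": 1},
])

```text
time: 5.2
position: [0.6052, -0.1061, 0.1236]
tool_rot: [0.276, -3.127, -0.01]
ft_force: [-5.0, 9.5, 5.2]
grip_width: 0.008
```

```bash
python3 - <<'E'
from h import *
m,x,y,t,d=fit()
s=st(); p=np.array(s['position']); print('y beyond shut-line',(p-m)@y, 'F along y',np.array(s['ft_force'])@y)
E
```

```text
{'time': 5.2, 'position': [0.6052, -0.1061, 0.1236], 'tool_rot': [0.2761, -3.127, -0.0104], 'ft_force': [-4.9942, 9.5048, 5.2184], 'grip_width': 0.0075, 'joint_positions': [-0.3276, 0.357, 0.5654, 1.6923, -0.2122, 1.157, 2.043]}
y beyond shut-line 0.01264307009534321 F along y 10.222174340883262
```

At 10 N the tab no longer moves, so it is on the hard stop. I back off, rise and set the finger spacing for the keys.

Request:
move_arm([
  {"xyz": [0,0.5,0],"twist": [0,0,0],"grip": 1},
  {"xyz": [0,1.5,0],"twist": [0,0,0],"grip": 1},
  {"xyz": [0,1.5,-3],"twist": [0,0,0],"grip": 0.38},
  {"xyz": [0,1.5,-6],"twist": [0,0,0],"grip": 0.38},
  {"xyz": [0,1.5,-8],"twist": [0,0,0],"grip": 0.38},
])

```text
time: 5.7
position: [0.6042, -0.0967, 0.2058]
tool_rot: [-0.271, 3.127, -0.002]
ft_force: [0.3, -1.1, -0.4]
grip_width: 0.197
```

```bash
python3 - <<'E'
from h import *
m,x,y,t,d=fit()
s=st(); rel([.474,-.141,.2],.173)
E
```

```text
{'time': 5.7, 'position': [0.6042, -0.0967, 0.2058], 'tool_rot': [-0.2706, 3.127, -0.0023], 'ft_force': [0.3392, -1.0876, -0.4165], 'grip_width': 0.1975, 'joint_positions': [-0.3682, 0.2772, 0.5829, 1.6121, -0.1566, 1.2963, 1.9827]}
cm [13.59 -2.12  0.55] tw [-0.002  0.003 -0.   ]
```

Request:
move_arm([
  {"xyz": [2.5,-0.7,0],"twist": [0,0,0],"grip": 0.38},
  {"xyz": [5,-1.4,0],"twist": [0,0,0],"grip": 0.38},
  {"xyz": [7.5,-2.1,0],"twist": [0,0,0],"grip": 0.38},
  {"xyz": [7.5,-2.1,0],"twist": [0,0,0],"grip": 0.38},
  {"xyz": [7.5,-2.1,0],"twist": [0,0,0],"grip": 0.38},
])

```text
time: 6.2
position: [0.5334, -0.1299, 0.204]
tool_rot: [-0.27, 3.128, 0.0]
ft_force: [1.1, 0.0, -0.1]
grip_width: 0.592
```

```bash
python3 - <<'E'
from h import *
st(); grab('wrist','w4')
a=cv2.imread('pics/w4.png')[0:330,100:540]
cv2.imwrite('pics/w4c.png',cv2.resize(a,None,fx=1.8,fy=1.8,interpolation=cv2.INTER_CUBIC))
E
```

```text
{'time': 6.2, 'position': [0.5334, -0.1299, 0.204], 'tool_rot': [-0.27, 3.128, 0.0004], 'ft_force': [1.1331, 0.0216, -0.0628], 'grip_width': 0.5917, 'joint_positions': [-0.3677, 0.1297, 0.61, 1.7668, -0.0786, 1.2674, 2.0047]}
```

View pics/w4c.png

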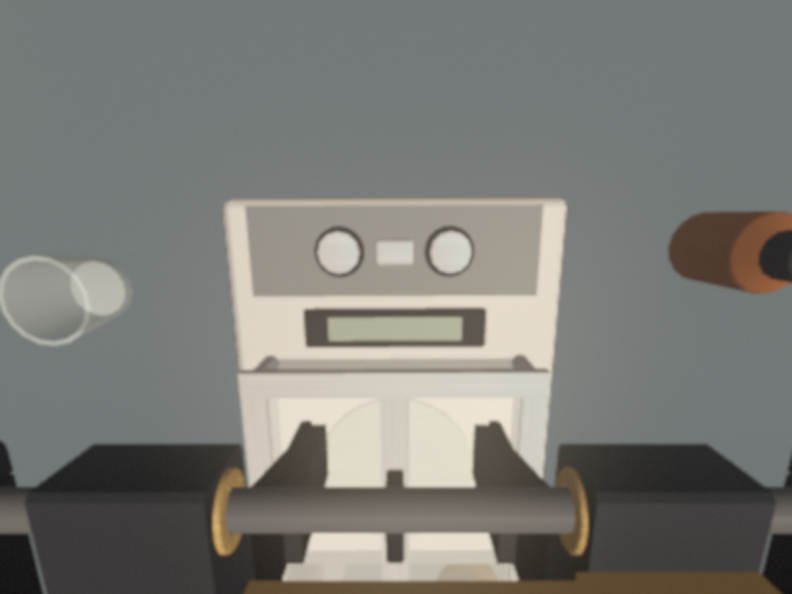

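The lid now lines up with the shield (edges at 238 and 550 in the crop). The keys are at (339,251) and (450,251), and the fingertips straddle them symmetrically.

```bash
python3 - <<'E'
from h import *
a=pt('w4',288.3,139.4,.065);b=pt('w4',350,139.4,.065);print(a,b,np.linalg.norm(a-b),(a+b)/2)
print(pt('w4',288,139),pt('w4',350,139))
y=(b-a)/np.linalg.norm(a-b);print('yaw',np.arctan2(-y[0],y[1]))
p=ctrl.get_state()['position']; yy=np.array([-.172,.985,0]); xx=np.array([.985,.172,0])
for u in (301,314,326,474,486,500):   # fingertips, tip height .193
    q=pt('w4',100+u/1.8,430/1.8,.193); print(u,(q-p)@yy,(q-p)@xx)
m=fit()[0]; c=(a+b)/2; print('diff wrist-top in balance xy',(c-m)@xx,(c-m)@yy)
t=(c+m)/2; rel([t[0],t[1],.1],.173); print(t)
E
```

```text
[ 0.48028035 -0.1727114   0.065     ] [ 0.46944375 -0.11094347  0.065     ] 0.06271131772339507 [ 0.47486205 -0.14182743  0.065     ]
[ 0.48002748 -0.17317744  0.06394818] [ 0.46904988 -0.11103552  0.06511112]
yaw 0.1736731431945844
301 -0.03396590316028373 -0.0074171445917376585
314 -0.029412250058361615 -0.007419451934667291
326 -0.025208703550922813 -0.007421581878054837
474 0.0266488076891085 -0.007447858157611762
486 0.03085458764753981 -0.007449989232692309
500 0.03576154273630963 -0.007452475594274262
diff wrist-top in balance xy 0.0018575945418298227 -9.49103368965549e-05
cm [ 6.14 -0.21 10.38] tw [-0.     0.002  0.001]
[ 0.47393885 -0.14194047  0.065     ]
```

Request:
move_arm([
  {"xyz": [3,-0.2,0],"twist": [0,0,0],"grip": 0.38},
  {"xyz": [6.1,-0.2,2],"twist": [0,0,0],"grip": 0.38},
  {"xyz": [6.1,-0.2,6],"twist": [0,0,0],"grip": 0.38},
  {"xyz": [6.1,-0.2,10.4],"twist": [0,0,0],"grip": 0.38},
  {"xyz": [6.1,-0.2,10.4],"twist": [0,0,0],"grip": 0.38},
])

```text
time: 6.75
position: [0.4698, -0.1407, 0.0949]
tool_rot: [0.272, -3.12, -0.002]
ft_force: [-0.7, 0.1, -0.2]
grip_width: 0.619
```

```bash
python3 - <<'E'
from h import *
s=st(); rel([.4739,-.1419,.0775],.173); grab('top','top3')
a=cv2.imread('pics/top3.png')[120:290,300:470]
cv2.imwrite('pics/c5.png',cv2.resize(a,(600,600),interpolation=cv2.INTER_CUBIC))
E
```

```text
{'time': 6.75, 'position': [0.4698, -0.1407, 0.0949], 'tool_rot': [0.2722, -3.1198, -0.0017], 'ft_force': [-0.6777, 0.0775, -0.1507], 'grip_width': 0.6188, 'joint_positions': [-0.353, 0.1162, 0.6254, 2.0144, -0.0757, 1.0438, 2.0528]}
cm [-0.4  -0.19  1.74] tw [ 0.002 -0.01   0.001]
```

View pics/c5.png

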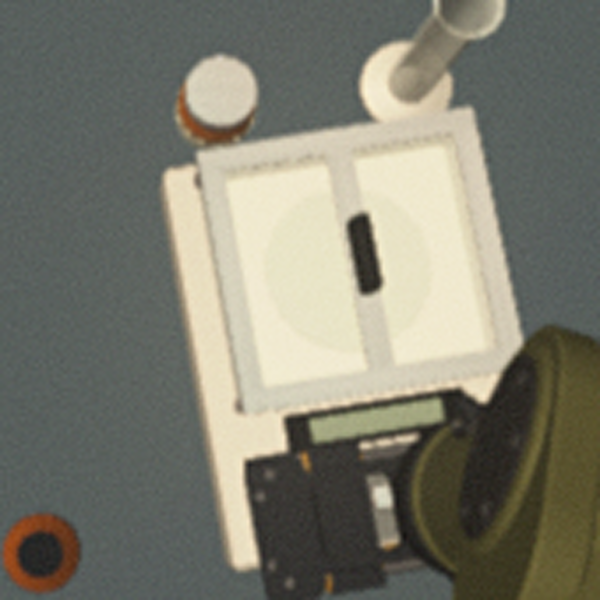

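The top view shows the lid with its tab at (365,254) in the crop, which is (403.4,192.0) in the full image, and the gripper over the keys. I'll convert that to a lid opening.

```bash
python3 - <<'E'
from h import *
m,x,y,_,_=fit(); t=pt('top3',403.4,192.0,.128); print(t,'open',(t-m)@y,'x',(t-m)@x)
E
```

```text
[ 0.60656041 -0.11707424  0.128     ] open 0.001637750014321813 x 0.13585097068515906
```

Request:
move_arm([
  {"xyz": [-0.4,-0.1,0],"twist": [0,0,0],"grip": 0.38},
  {"xyz": [-0.4,-0.1,0.6],"twist": [0,0,0],"grip": 0.38},
  {"xyz": [-0.4,-0.1,0.9],"twist": [0,0,0],"grip": 0.38},
  {"xyz": [-0.4,-0.1,0.9],"twist": [0,0,0],"grip": 0.38},
])

```text
time: 7.2
position: [0.4779, -0.1425, 0.0909]
tool_rot: [-0.272, 3.129, -0.0]
ft_force: [0.3, -0.9, -0.5]
grip_width: 0.62
```

```bash
python3 - <<'E'
from h import *
s=st(); rel([.4739,-.1419,.070],.173)
E
```

```text
{'time': 7.2, 'position': [0.4779, -0.1425, 0.0909], 'tool_rot': [-0.2718, 3.1292, -0.0], 'ft_force': [0.3391, -0.8731, -0.4747], 'grip_width': 0.62, 'joint_positions': [-0.3478, 0.1336, 0.6258, 2.0076, -0.0916, 1.0267, 2.0652]}
cm [0.38 0.13 2.09] tw [-0.     0.001  0.   ]
```

Request:
move_arm([
  {"xyz": [0.4,0.1,0.4],"twist": [0,0,0],"grip": 0.38},
  {"xyz": [0.4,0.1,0.8],"twist": [0,0,0],"grip": 0.38},
  {"xyz": [0.4,0.1,1.2],"twist": [0,0,0],"grip": 0.38},
  {"xyz": [0.4,0.1,1.2],"twist": [0,0,0],"grip": 0.38},
  {"xyz": [0.4,0.1,1.2],"twist": [0,0,0],"grip": 0.38},
])

```text
time: 7.7
position: [0.4734, -0.1422, 0.0784]
tool_rot: [0.272, -3.13, -0.0]
ft_force: [-0.6, 0.8, 0.9]
grip_width: 0.617
```

```bash
python3 - <<'E'
from h import *
s=st(); rel([.4739,-.1419,.070],.173)
E
```

```text
{'time': 7.7, 'position': [0.4734, -0.1422, 0.0784], 'tool_rot': [0.2717, -3.1296, -0.0], 'ft_force': [-0.5548, 0.8353, 0.9103], 'grip_width': 0.6171, 'joint_positions': [-0.3449, 0.1427, 0.6251, 2.028, -0.099, 1.0, 2.0729]}
cm [-0.06  0.02  0.84] tw [ 0. -0.  0.]
```

Position is good and the rotation is level. Now I press gradually.

Request:
move_arm([
  {"xyz": [0,0,0.3],"twist": [0,0,0],"grip": 0.38},
  {"xyz": [0,0,0.6],"twist": [0,0,0],"grip": 0.38},
  {"xyz": [0,0,0.9],"twist": [0,0,0],"grip": 0.38},
  {"xyz": [0,0,1.1],"twist": [0,0,0],"grip": 0.38},
  {"xyz": [0,0,1.1],"twist": [0,0,0],"grip": 0.38},
])

```text
time: 8.2
position: [0.474, -0.1423, 0.0702]
tool_rot: [-0.271, 3.13, 0.002]
ft_force: [-9.3, 1.8, 24.8]
grip_width: 0.621
```

```bash
python3 - <<'E'
from h import *
s=st();print(s['torque'])
E
```

```text
{'time': 8.2, 'position': [0.474, -0.1423, 0.0702], 'tool_rot': [-0.2715, 3.1295, 0.0024], 'ft_force': [-9.3054, 1.7722, 24.7639], 'grip_width': 0.6214, 'joint_positions': [-0.34, 0.1575, 0.624, 2.0334, -0.1122, 0.9832, 2.0844]}
[0.49288962 1.91271349 0.00491262]
```

TCP is at 0.0702 m with 25 N, so both keys are on their stops. I hold for more than 2 s.

Request:
move_arm([
  {"xyz": [0,0,0],"twist": [0,0,0],"grip": 0.38},
  {"xyz": [0,0,0],"twist": [0,0,0],"grip": 0.38},
  {"xyz": [0,0,0],"twist": [0,0,0],"grip": 0.38},
  {"xyz": [0,0,0],"twist": [0,0,0],"grip": 0.38},
  {"xyz": [0,0,0],"twist": [0,0,0],"grip": 0.38},
])

```text
time: 8.7
position: [0.474, -0.1423, 0.0702]
tool_rot: [-0.272, 3.129, 0.002]
ft_force: [-8.5, 2.5, 23.7]
grip_width: 0.619
```

Request:
move_arm([
  {"xyz": [0,0,0],"twist": [0,0,0],"grip": 0.38},
  {"xyz": [0,0,0],"twist": [0,0,0],"grip": 0.38},
  {"xyz": [0,0,0],"twist": [0,0,0],"grip": 0.38},
  {"xyz": [0,0,0],"twist": [0,0,0],"grip": 0.38},
  {"xyz": [0,0,0],"twist": [0,0,0],"grip": 0.38},
])

```text
time: 9.2
position: [0.474, -0.1423, 0.0702]
tool_rot: [-0.272, 3.129, 0.002]
ft_force: [-8.2, 2.1, 23.4]
grip_width: 0.619
```

Request:
move_arm([
  {"xyz": [0,0,0],"twist": [0,0,0],"grip": 0.38},
  {"xyz": [0,0,0],"twist": [0,0,0],"grip": 0.38},
  {"xyz": [0,0,0],"twist": [0,0,0],"grip": 0.38},
  {"xyz": [0,0,0],"twist": [0,0,0],"grip": 0.38},
  {"xyz": [0,0,0],"twist": [0,0,0],"grip": 0.38},
])

```text
time: 9.7
position: [0.474, -0.1423, 0.0702]
tool_rot: [-0.272, 3.129, 0.002]
ft_force: [-8.5, 2.7, 23.6]
grip_width: 0.617
```

Request:
move_arm([
  {"xyz": [0,0,0],"twist": [0,0,0],"grip": 0.38},
  {"xyz": [0,0,0],"twist": [0,0,0],"grip": 0.38},
  {"xyz": [0,0,0],"twist": [0,0,0],"grip": 0.38},
  {"xyz": [0,0,0],"twist": [0,0,0],"grip": 0.38},
  {"xyz": [0,0,0],"twist": [0,0,0],"grip": 0.38},
])

```text
time: 10.2
position: [0.474, -0.1423, 0.0702]
tool_rot: [-0.272, 3.129, 0.002]
ft_force: [-7.4, 1.5, 23.6]
grip_width: 0.623
```

```bash
python3 - <<'E'
from h import *
st(); grab('scene','sc2'); grab('top','top4'); grab('wrist','w5')
a=cv2.imread('pics/sc2.png')[120:340,100:380]
cv2.imwrite('pics/c6.png',cv2.resize(a,None,fx=2.7,fy=2.7,interpolation=cv2.INTER_CUBIC))
E
```

```text
{'time': 10.2, 'position': [0.474, -0.1423, 0.0702], 'tool_rot': [-0.2716, 3.1291, 0.0023], 'ft_force': [-7.4123, 1.486, 23.6243], 'grip_width': 0.6234, 'joint_positions': [-0.3401, 0.1572, 0.624, 2.0336, -0.1121, 0.9828, 2.0843]}
```

View pics/c6.png

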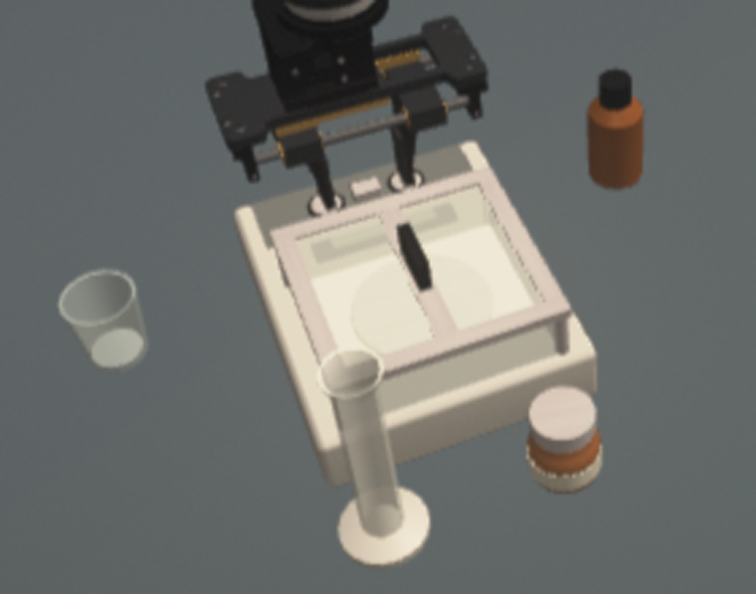

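The scene crop shows one fingertip on each round key, at (325,205) and (407,180). The oblong key at (366,187) is up and clear, the lid is on the shield, and the bystanders are standing. I hold a little longer, then release straight up.

Request:
move_arm([
  {"xyz": [0,0,0],"twist": [0,0,0],"grip": 0.38},
  {"xyz": [0,0,0],"twist": [0,0,0],"grip": 0.38},
  {"xyz": [0,0,0],"twist": [0,0,0],"grip": 0.38},
  {"xyz": [0,0,0],"twist": [0,0,0],"grip": 0.38},
  {"xyz": [0,0,0],"twist": [0,0,0],"grip": 0.38},
])

```text
time: 10.85
position: [0.474, -0.1423, 0.0702]
tool_rot: [-0.271, 3.129, 0.002]
ft_force: [-7.9, 1.1, 23.1]
grip_width: 0.619
```

Request:
move_arm([
  {"xyz": [0,0,-0.6],"twist": [0,0,0],"grip": 0.38},
  {"xyz": [0,0,-1.5],"twist": [0,0,0],"grip": 0.38},
  {"xyz": [0,0,-4],"twist": [0,0,0],"grip": 0.38},
  {"xyz": [0,0,-8],"twist": [0,0,0],"grip": 0.38},
  {"xyz": [0,0,-12],"twist": [0,0,0],"grip": 0.38},
])

```text
time: 11.35
position: [0.4726, -0.1421, 0.1882]
tool_rot: [0.271, -3.128, -0.0]
ft_force: [1.6, 0.9, -0.1]
grip_width: 0.621
```

Request:
move_arm([
  {"xyz": [-3,0,0],"twist": [0,0,0],"grip": 0.38},
  {"xyz": [-6,0,0],"twist": [0,0,0],"grip": 0.38},
  {"xyz": [-6,0,0],"twist": [0,0,0],"grip": 0.38},
  {"xyz": [-6,0,0],"twist": [0,0,0],"grip": 0.38},
])

```text
time: 11.75
position: [0.5321, -0.1318, 0.1868]
tool_rot: [0.272, -3.128, 0.001]
ft_force: [-0.6, -0.6, -0.3]
grip_width: 0.619
```

```bash
python3 - <<'E'
from h import *
st(); grab('wrist','w6')
cv2.imwrite('pics/w6c.png',cv2.resize(cv2.imread('pics/w6.png')[0:330,100:540],None,fx=1.8,fy=1.8))
E
```

```text
{'time': 11.75, 'position': [0.5321, -0.1318, 0.1868], 'tool_rot': [0.2723, -3.1277, 0.001], 'ft_force': [-0.5554, -0.5843, -0.2784], 'grip_width': 0.6186, 'joint_positions': [-0.3767, 0.1462, 0.6266, 1.7884, -0.0892, 1.2375, 2.0188]}
```

View pics/w6c.png

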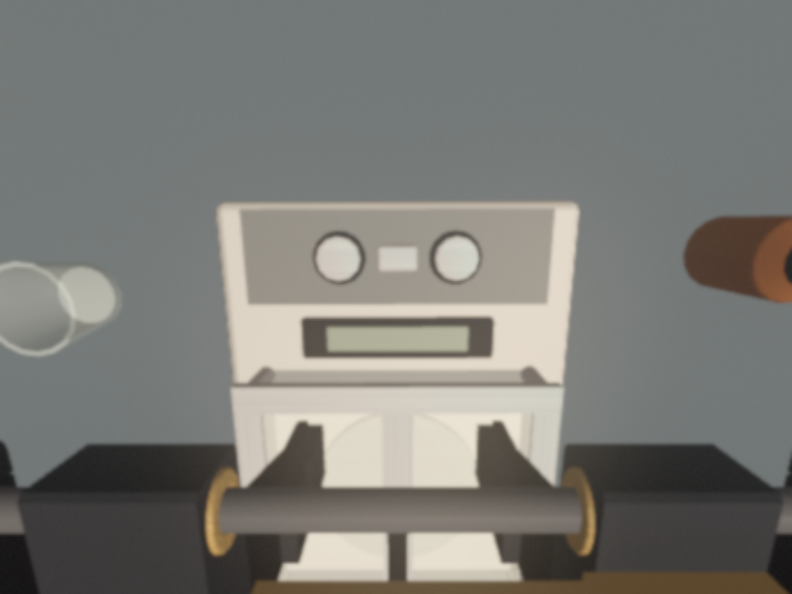

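The wrist view shows both round keys, at (339,258) and (456,258), and the oblong key at (398,259), all standing up. The lid is still shut and the robot is clear of everything. I check key heights by depth and hand in.

```bash
python3 - <<'E'
from h import *
for u,v in [(339,258),(456,258),(398,259)]: print(pt('w6',int(100+u/1.8),int(v/1.8)).round(4))
ctrl.close_job()
E
```

```text
[ 0.4795 -0.1738  0.0646]
[ 0.4687 -0.1121  0.064 ]
[ 0.474  -0.1425  0.0646]
the job is handed in; nothing more can be done
```

I shut the lid, pressed and held both round keys, let go, and handed the job in at about 12 s of robot time. No verdict is reported.

- **Lid:** I pushed the tab with the closed fingers until it stopped moving at about 10 N. The top camera then put the opening at 1.6 mm, inside the 4 mm limit and within the roughly 2 mm calibration error.
- **Keys:** One fingertip pressed each round key to its stop, with the TCP at 0.070 m and 23–25 N in total. I held this for about 2.6 s and released straight up. The oblong key was clear of the fingers in the picture taken during the hold.
- **Last checks:** All three keys measured 64–65 mm high, so they are up to within about 1 mm, which is also the limit set for them. The robot was touching nothing, with no contact force beyond sensor noise. All four bystanders were standing in the scene picture during the hold. I did not measure their positions again afterwards, but the robot never came near them.
- **Disagreement:** The top and wrist cameras differed by about 2 mm on where the keys were, so I aimed at the average.

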